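# Clamp a flow cell in its test stand with the cam lever

### The job

Gently slide the flow cell along its guide rails until you feel it press against the nose of the adjustable end stop; only then flip the cam lever over so that it snaps past centre and clamps the cell against the stop. Do not force the cell or the lever, and leave the other things where they stand.

Things in the scene. Friction and masses are not known exactly. Their poses are not given: they have to be found in the camera images.
- stand: Fixed clamping stand: dark grey base plate 280 x 180 x 20 mm, origin at the centre of its underside, z up. Its +x is the direction in which the cell slides home. Between dark cheeks at y = 34 to 76 mm, x = 10 to 60 mm, up to z = 84 mm, sits the cam lever. All offsets below are in this frame.
- lane (a point): Outer mouth of the cell's lane, on its slippery floor: x = -30, y = -30, z = 20 mm of the stand, same axes. From here two steel guide rails, 10 mm wide and 14 mm high (tops at z = 34 mm), run 110 mm to +x, inner faces 23.5 mm either side of the lane's middle.
- bridge (a point): Middle of the top of the dark bridge over the lane (x = -10 to 17, z = 90 to 104 mm of the stand, carried by a post at y = 14 to 34; this point x = 3.5, y = -30, z = 104). Under it hangs the sprung clamp foot, a black cross bar 12 mm thick with its underside at z = 62 mm when open; the lever drives it 16 mm down onto the cell's ramp, which wedges the cell against the stop with 4 to 7 N.
- cell: Flow cell: loose plastic block 140 x 44 mm (x, y), 0.2 to 0.4 kg, origin at the centre of its underside. Its outer (-x) half is 29 mm high with two stub fittings 10 mm high on it, then a 20 deg ramp from x = -19 to +12 mm rises to the inner (+x) part, clear, 40 mm high. It lies in the lane, outer end face free, under 0.5 N of friction; its inner end face meets the stop.
- stop: End stop: block 30 x 44 x 45 mm at the lane's inner end, origin under its centre (stand x 118, y -30, z 20). A screw comes out to -x at stand z = 36 mm with a sprung rubber nose 16 mm across; its tip is 32 to 52 mm from the block's centre, set differently each time and not measured: feel for it. It gives 5 N per mm for 3 mm, then is hard; over 10 N is too much for the cell.
- lever (a joint): Cam lever, rad. 0 is open: the handle leans 10 deg from upright to +x of the stand. Grows as it swings over to -x and down; at 1.70 it is about level, pointing to -x, at its end stop. Dead centre 1.50; before it, it resists with up to about 0.9 N m (most near 0.8), past it, it snaps to 1.70. Over 25 N on it is too much.
- lever_hinge (a point): The lever's hinge axis, on the stand at x = 35, y = 55, z = 70 mm, axis along the stand's y; its axes are those of the stand.
- grip (a point): On the lever's black grip, the point to push: 80 mm from the hinge, at mid width on the back face (the face that looks to +x when open and up when closed). The grip is 14 mm thick, 22 mm wide, and covers 42 to 102 mm from the hinge.
- vial: Bystander: amber vial 22 mm across, 42 mm high, standing on the base plate; origin under its centre.
- beaker: Bystander: glass beaker 64 mm across, 85 mm high.
- screwdriver: Bystander: screwdriver 170 mm long lying on the bench.
- collar: Bystander: steel collar 44 mm across, 14 mm high.
- dish: Bystander: white dish 90 mm across, 15 mm high.
- reagent: Bystander: amber bottle 60 mm across, 120 mm high.
- electrode: Bystander: grey electrode holder 24 mm across, 70 mm high, standing.
There are look-alikes about, which are no part of the job. There is more than one size of the cell; the one meant has the size given above.

How it is judged:
On the way, in this order (a step that is already met when the one before it is completed fails the run):
1. with the lever still open (below 0.5 rad), the cell presses on the stop nose with over 1 N (contact force between cell and stop above 1 N and value of joint lever below 0.5 rad), for 0.1 s.
2. the lever is flipped past centre and closed (value of joint lever above 1.6 rad), for 0.2 s.
At the end, for the whole second after the job is handed in: The lever stands closed past centre (joint above 1.6 rad), and the clamped cell is at rest, flat (within 0.05 rad) and in line with the lane (within 0.08 rad), pressed against the stop nose with more than 1 N (value of joint lever above 1.6 rad and contact force between cell and stop above 1 N and linear speed of cell below 0.01 m/s and angle between cell's own z axis and vertical below 0.05 rad and angle between the x axis of cell and the x axis of stand, either way round below 0.08 rad); the robot touches nothing.
It fails at once if the cell is pressed on the stop with more than 10 N (contact force between cell and stop above 10 N).
It fails at once if the lever is forced with more than 25 N (contact force between any of the fingers, the arm and lever above 25 N).
It fails at once if a bystander is moved by more than 30 mm (distance of any of vial, beaker, screwdriver, collar, dish, reagent, electrode from where it was at the start of the episode above 0.03 m).
It also fails if it takes over 58 s, if anything falls off the work surface, if the arm or the gripper's body presses on something with over 40 N, if the wrist force passes 120 N, or if a joint passes its speed limit or range.

### The arm

A 6-joint arm with a two-finger parallel gripper is mounted at the origin on the work surface. World frame = base frame: x ahead of the robot, y to its left, z up, the work surface at z = 0. Lengths are in m, angles in rad, forces in N, time in s.
With the tool pointing down it reaches from about 0.275 to 0.85 m from the base axis. Payload 19 kg.
Tool frame: the origin (TCP) lies on the centre line of the jaws, within the pads' length; the fingertips stand 22 mm ahead of it and the grasp point (between the pads) lies 3 mm ahead of it; z points along the fingers, x is the direction in which the jaws open and shut, and the axes are right-handed (so a half turn about z gives the same grasp; the last joint's range is limited). The gripper opens to 85 mm and grips with 20 to 120 N. Pads are 22 mm wide; open, the fingers measure 114 mm over their backs; the gripper's body (76 mm by 85 mm) begins 54 mm behind the grasp point. The pads swing forward as they close: fully open they stand 13 mm farther back than shut.
Start: joints at [0.982, 0.15, 1.437, -0, 1.554, -0.134], TCP at [0.253, 0.517, 0.253] pointing down, gripper open.
Joint ranges: [-2.8, 2.8], [-0.68, 2.1], [0.12, 2.68], [-1.39, 4.53], [0.16, 2.79], [-2.81, 2.81]. Speed limits (rad/s): [1.89, 1.89, 2.22, 3.01, 3.01, 3.01].

### API

Orientations are given as a unit quaternion [x, y, z, w].
In Python, from bench import arm gives the robot as it stands.
- The arm moves only by the tool send_rows, never from a script. Its argument "targets" is a list of rows, each a list of 6 numbers: the shift along the tool's x, y, z in cm, then the turn, a rotation vector about the tool's x, y, z in rad. In form: [[tx, ty, tz, rx, ry, rz], ...]. A call has 1 to 8 rows; each row shifts and turns the commanded pose from where the row before left it, along the tool's axes as they then stand; what a row does not reach is not made up. A row lasts 1/8 s, in which the tool goes at most 62.5 mm and 10.7 degrees, less where a joint would pass 70% of its speed; a pose out of reach is approached as far as the arm can. A call is refused whole if a number of a shift passes 6.25 or a number of a turn 0.188, either way. A call with a gripper value outside its range is refused whole. "fingers" is the closure, from 0 (fully open) to 1 (shut), set as the call begins (left out, the last holds). The fingers move at their own pace and stop on an object; the grip force is fixed at half the most. Time passes only in rows, so rows that do not move let the fingers close. It gives the time, the measured TCP pose, the force and the opening at its end, in the units of the state.
- arm.get_state(): the state, without advancing time (a new reading comes with each control period).
- arm.snapshot(name): name is "side" or "top" or "wrist"; returns the picture (384x512x3 uint8, red, green, blue); there is no depth.
- arm.camera_info(name): a dict with "fx", "fy", "cx", "cy" (pixels), "R" (3x3) and "t" (3): a world point X has camera coordinates R X + t; the wrist camera has in their place "tool_from_camera" (4x4, takes a point from camera to tool coordinates, whose origin is the TCP and whose axes are the tool frame's). Camera axes: x right, y down, z forward; pixel columns grow to the right and rows downward; lengths in m; the calibration is good to about 2 mm. A picture is of the moment at which its call begins: read the wrist's pose just before it. camera_info takes no time and is no camera call.
- arm.finish_job(): hands the job in, once; it reports no verdict.
The state is a dict: "time": time; "q": joint angles; "qd": joint speeds; "joint_efforts": joint torques, N m; "ee_pos": TCP position; "tool_rot": TCP orientation; "wrist_force": force on the tool from outside, world axes, zero at the start; "ft_torque": the same for the moment, N m; "finger_gap": finger opening in m.
Only numpy, scipy, OpenCV 4.12 (cv2) and the standard library are available. Lean on these libraries where they do the work, as an engineer would, in place of code of your own. Each camera call takes 0.05 s, during which the arm holds its last target. There are 200 camera calls.

## Working session

There is one attempt and no reset: what is moved stays moved. The work goes in short steps, Python scripts to look and compute and a tool call to move; the robot and the scene stay as the last step left them, time stands still between calls to the robot, and variables do not carry over. Pictures are saved under pics/ and viewed, about 8 in all and at most 12, crops included, and the job is handed in when it is done.

Besides the shell and the picture viewer there is one more tool, called after ">>>" as a command line: name --pt "numbers of a row" for each row, then --argument value for the rest. send_rows: Moves the arm, as the interface text tells. Its arguments: {"type":"object","properties":{"targets":{"type":"array","items":{"type":"array","items":{"type":"number"}}},"fingers":{"type":"number"}},"required":["targets"]}

```bash
mkdir -p pics; python3 - <<'E'
from bench import arm
import cv2,numpy as np
for n in("top","side"):
    cv2.imwrite(f"pics/{n}0.png",arm.snapshot(n)[:,:,::-1]); c=arm.camera_info(n); print(n,{k:np.round(v,4).tolist() for k,v in c.items()})
print(arm.camera_info("wrist"));print(arm.get_state())
a=cv2.imread("pics/top0.png");b=cv2.imread("pics/side0.png")
E
```

```text
top {'fx': 433.2532, 'fy': 433.2532, 'cx': 253.1285, 'cy': 188.8037, 'R': [[-0.0068, -0.9998, 0.0168], [-0.9802, 0.0034, -0.1982], [0.1981, -0.0178, -0.98]], 't': [0.0494, 0.5563, 1.0301]}
side {'fx': 375.0334, 'fy': 375.0334, 'cx': 250.0851, 'cy': 194.142, 'R': [[-0.9348, -0.3549, 0.0107], [-0.2564, 0.654, -0.7117], [0.2456, -0.6681, -0.7024]], 't': [0.5467, 0.1868, 0.7953]}
{'fx': 281.30394412107705, 'fy': 281.30394412107705, 'cx': 256.195324428223, 'cy': 194.02655044694777, 'tool_from_camera': array([[ 9.99999653e-01, -3.41495004e-04,  7.60262089e-04,
         2.91800427e-04],
       [ 1.20545508e-04,  9.61872880e-01,  2.73496890e-01,
        -6.93403467e-02],
       [-8.24673306e-04, -2.73496704e-01,  9.61872587e-01,
        -1.20991187e-01],
       [ 0.00000000e+00,  0.00000000e+00,  0.00000000e+00,
         1.00000000e+00]])}
{'time': 0.1, 'q': array([ 9.81991179e-01,  1.50932255e-01,  1.43796145e+00, -1.54296039e-05,
        1.55380121e+00, -1.34016210e-01]), 'qd': array([-2.18785670e-04, -2.55362986e-03, -1.19315386e-03,  2.01263476e-03,
        5.72372297e-05, -1.61803618e-04]), 'joint_efforts': array([ 6.32457290e-03, -7.14388418e+01, -5.71789992e+01, -8.06405660e-05,
        7.51103915e-03,  1.33765229e-04]), 'ee_pos': array([0.25249957, 0.51636995, 0.25274069]), 'tool_rot': array([ 8.48313631e-01,  5.29493795e-01, -4.99157711e-04,  2.33764682e-04]), 'wrist_force': array([ 0.26257995,  0.35901282, -0.50431761]), 'ft_torque': array([ 0.00438554, -0.04482584, -0.01198888]), 'finger_gap': 0.08553935735769919}
```

View pics/top0.png

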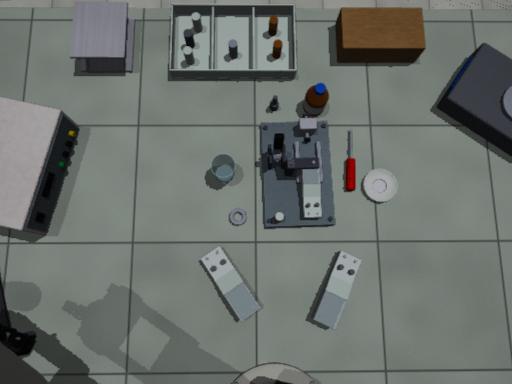

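View pics/side0.png

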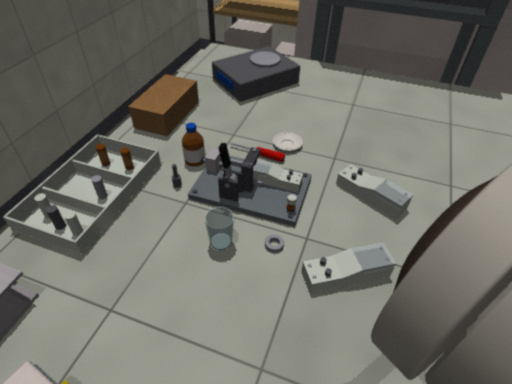

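Top view: the stand's plate is at (297,175), stop at (308,124) (so stand +x points up the image, away from the robot). Candidate cells are the one in the lane at (312,192) and loose look-alikes at (230,283) and (338,288), which are larger and not in the lane. I choose the one in the lane. The vial is at (279,217) and the lever near (279,145).

```bash
cat >h.py <<'E'
import numpy as np,cv2
from bench import arm
def ray(n,u,v,z):
    c=arm.camera_info(n);R=np.array(c["R"]);t=np.array(c["t"])
    d=R.T@np.array([(u-c["cx"])/c["fx"],(v-c["cy"])/c["fy"],1]);o=-R.T@t
    return o+d*(z-o[2])/d[2]
def proj(n,X):
    c=arm.camera_info(n);p=np.array(c["R"])@np.array(X)+c["t"];return np.array([c["fx"]*p[0]/p[2]+c["cx"],c["fy"]*p[1]/p[2]+c["cy"]])
E
python3 - <<'E'
from h import *
a=cv2.imread("pics/top0.png");x0,y0=245,105
crop=a[y0:240,x0:350]
hsv=cv2.cvtColor(crop,cv2.COLOR_BGR2HSV);print(crop[105,30],crop[60,98])
m=(hsv[...,2]<125).astype(np.uint8)*255
m=cv2.morphologyEx(m,cv2.MORPH_OPEN,np.ones((5,5)))
cs,_=cv2.findContours(m,0,2);c=max(cs,key=cv2.contourArea)
r=cv2.minAreaRect(c);bx=cv2.boxPoints(r);print(r)
h=cv2.convexHull(c);q=cv2.approxPolyDP(h,6,True)[:,0];print("quad",q+[x0,y0])
for p in bx: print(p+[x0,y0],ray("top",*(p+[x0,y0]),.02))
big=cv2.resize(crop,None,fx=5.5,fy=4.4*1.0,interpolation=3) if 0 else cv2.resize(crop,None,fx=4.4,fy=4.4,interpolation=3)
b=cv2.imread("pics/side0.png")[130:225,180:320]
s=cv2.resize(b,None,fx=2.4,fy=2.4,interpolation=3)
out=np.zeros((594,800,3),np.uint8);out[:big.shape[0],:big.shape[1]]=big;out[:s.shape[0],462:462+s.shape[1]]=s
mm=cv2.resize(m,None,fx=2.4,fy=2.4);out[250:250+mm.shape[0],480:480+mm.shape[1]]=mm[...,None]
cv2.imwrite("pics/c1.png",out)
E
```

```text
[95 87 76] [107 114 105]
((48.183658599853516, 69.5609130859375), (109.76937866210938, 77.02461242675781), 85.73210906982422)
quad [[327 120]
 [335 225]
 [264 229]
 [254 167]
 [258 124]]
[250.6936326  122.69449997] [0.74383333 0.05117176 0.02      ]
[327.50466156 116.96233749] [ 0.75990006 -0.15525859  0.02      ]
[335.67368317 226.42732239] [ 0.46504126 -0.16408832  0.02      ]
[258.86265564 232.15948486] [0.45142671 0.03211763 0.02      ]
```

View pics/c1.png

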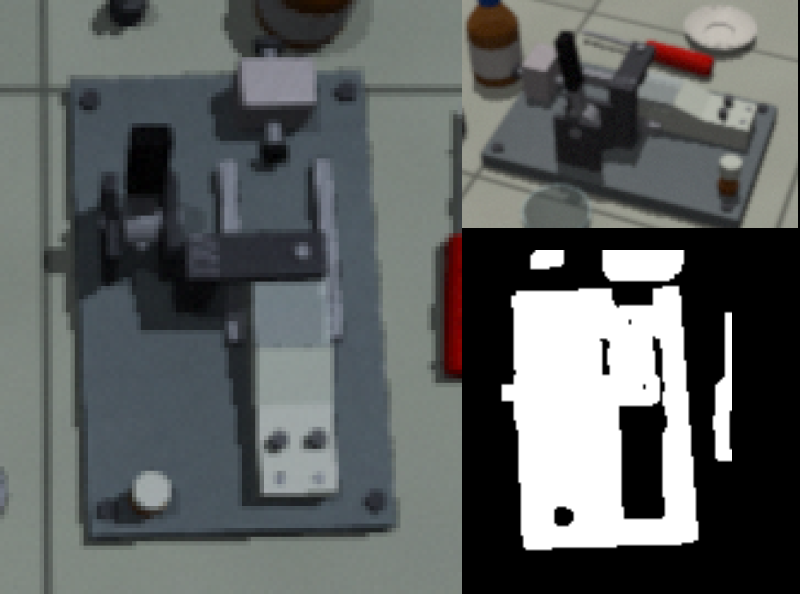

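Crop confirms: plate corners ≈ crop (66,75), (364,70), (393,525), (83,536); the cell in the lane has its outer end edge at (260,493)-(338,490), width will be checked against 44 mm.

```bash
cat >>h.py <<'E'
def px(u,v): return 245+u/4.4-.4,105+v/4.4-.4
E
python3 - <<'E'
from h import *
P=np.array([ray("top",*px(*p),.02)[:2] for p in[(66,75),(364,70),(393,525),(83,536)]])
L=np.array([[.14,.09],[.14,-.09],[-.14,-.09],[-.14,.09]])
A=P-P.mean(0);H=L.T@A;U,S,V=np.linalg.svd(H);R=(U@V).T
print(P.round(4).tolist(),S.sum()/(L**2).sum());th=np.arctan2(R[1,0],R[0,0]);c=P.mean(0)
print("center",c,"yaw",th,"res",(A-L@R.T).round(4).tolist())
def st(X): return (R.T@(np.array(X)[:2]-c)).round(4)
for n,p,z in[("endL",(260,493),.049),("endR",(338,490),.049),("stopTL",(243,86),.065),("stopTR",(314,82),.065),("bridge br",(322,276),.104),("bridge tr",(322,236),.104),("ramp base L",(258,405),.049),("ramp top L",(255,348),.06),("rail R mouth",(337,340),.034),("railL mouth",(234,340),.034),("nose",(275,157),.036),("bench level vial",(152,490),.062)]:
    w=ray("top",*px(*p),z);print(n,w.round(4),st(w))
# side view check
def wld(x,y,z): return np.array([*(c+R@[x,y]),z])
for n,X in[("plate corners",(.14,.09,.02)),("",(.14,-.09,.02)),("",(-.14,-.09,.02)),("",(-.14,.09,.02)),("bridge",(.0035,-.03,.104)),("levertip",(.035+.102*np.sin(.1745),.055,.07+.102*np.cos(.1745)))]: 
    p=proj("side",wld(*X));print(n,p.round(1),"incrop",((p-[180,130])*2.4+[462,0]).round())
    p=proj("top",wld(*X));print("   top crop",((p-[245,105])*4.4).round())
E
```

```text
[[0.7468, 0.0274], [0.7499, -0.1544], [0.4715, -0.1599], [0.466, 0.0203]] 1.0007225209681032
center [ 0.60852313 -0.0666571 ] yaw 0.022882316631980797 res [[0.0003, 0.0008], [-0.0007, -0.0009], [0.0009, -0.0], [-0.0005, 0.0002]]
endL [ 0.4866 -0.0791  0.049 ] [-0.1222 -0.0097]
endR [ 0.4881 -0.1235  0.049 ] [-0.1217 -0.0541]
stopTL [ 0.7234 -0.0742  0.065 ] [ 0.1146 -0.0102]
stopTR [ 0.7258 -0.1158  0.065 ] [ 0.1161 -0.0518]
bridge br [ 0.5992 -0.1095  0.104 ] [-0.0103 -0.0426]
bridge tr [ 0.622  -0.1103  0.104 ] [ 0.0125 -0.0439]
ramp base L [ 0.5373 -0.0795  0.049 ] [-0.0715 -0.0112]
ramp top L [ 0.5683 -0.0773  0.06  ] [-0.0405 -0.0097]
rail R mouth [ 0.5785 -0.1289  0.034 ] [-0.0315 -0.0616]
railL mouth [ 0.5786 -0.0687  0.034 ] [-0.0299 -0.0013]
nose [ 0.6895 -0.0959  0.036 ] [ 0.0802 -0.0311]
bench level vial [ 0.4868 -0.0169  0.062 ] [-0.1205  0.0525]
plate corners [186.6 193.6] incrop [478. 153.]
   top crop [66. 74.]
 [214.9 151.9] incrop [546.  53.]
   top crop [361.  67.]
 [311.3 174.5] incrop [777. 107.]
   top crop [391. 525.]
 [294.2 222.2] incrop [736. 221.]
   top crop [ 81. 533.]
bridge [253.8 151.1] incrop [639.  51.]
   top crop [296. 251.]
levertip [221.4 145. ] incrop [561.  36.]
   top crop [147. 130.]
```

```bash
cat >>h.py <<'E'
from scipy.spatial.transform import Rotation as Ro
C=np.array([.6085,-.0667]);TH=.0229
Rs=np.array([[np.cos(TH),-np.sin(TH)],[np.sin(TH),np.cos(TH)]])
def wld(x,y,z): return np.array([*(C+Rs@[x,y]),z])
# tool vertical, tool x = stand +y, tool y = stand +x
RG=Ro.from_matrix(np.array([[-np.sin(TH),np.cos(TH),0],[np.cos(TH),np.sin(TH),0],[0,0,-1]]))
def goto(x,y,ztip):
    s=arm.get_state();X=wld(x,y,ztip+.022);q=Ro.from_quat(s["tool_rot"])
    print("t",s["time"],"turn",(q.inv()*RG).as_rotvec().round(3),"cm in final tool axes",(RG.inv().apply(X-s["ee_pos"])*100).round(2),"F",s["wrist_force"].round(2),"gap",s["finger_gap"])
E
python3 -c "
from h import *
goto(-.155,-.032,.2)"
```

```text
t 0.1 turn [-0.     0.001 -0.478] cm in final tool axes [-62.31  18.76   3.07] F [ 0.26  0.36 -0.5 ] gap 0.08553935735769919
```

>>> send_rows --pt "0 0 0 0 0 -0.16" --pt "0 0 0 0 0 -0.16" --pt "0 0 0 0 0 -0.158" --pt "-3 1 0 0 0 0" --pt "-5 1.5 0 0 0 0" --pt "-5.5 1.7 0 0 0 0" --pt "-5.5 1.7 0 0 0 0" --pt "-5.5 1.7 0 0 0 0" --fingers 1

```text
time: 1.1
ee_pos: [0.3343, 0.2716, 0.2531]
tool_rot: [0.699, 0.715, -0.0, 0.0]
wrist_force: [0.9, -0.1, 0.1]
finger_gap: 0.0
```

>>> send_rows --pt "-5.5 1.7 0 0 0 0" --pt "-5.5 1.7 0 0 0 0" --pt "-5.5 1.7 0 0 0 0" --pt "-5.5 1.7 0 0 0 0" --pt "-5.5 1.7 0 0 0 0" --pt "-5 1 0 0 0 0" --pt "-3 1 0 0 0 0" --pt "0 0 0 0 0 0"

```text
time: 2.1
ee_pos: [0.4476, -0.0808, 0.2527]
tool_rot: [0.7, 0.714, -0.0, -0.0]
wrist_force: [0.2, 0.3, 1.3]
finger_gap: 0.0002
```

```bash
python3 -c "
from h import *
goto(-.155,-.032,.028)"
```

```text
t 2.1 turn [-0.001 -0.    -0.002] cm in final tool axes [-2.15  0.62 20.27] F [0.23 0.31 1.29] gap 0.00024436285361039084
```

>>> send_rows --pt "-1.1 0.3 2 0 0 0" --pt "-1.05 0.3 4 0 0 0" --pt "0 0 4 0 0 0" --pt "0 0 4 0 0 0" --pt "0 0 3 0 0 0" --pt "0 0 2 0 0 0" --pt "0 0 1.2 0 0 0" --pt "0 0 0 0 0 0"

```text
time: 3.1
ee_pos: [0.4537, -0.1, 0.051]
tool_rot: [0.699, 0.715, -0.0, -0.0]
wrist_force: [-0.0, -0.6, 0.3]
finger_gap: 0.0
```

```bash
python3 - <<'E'
from h import *
goto(-.133,-.032,.028)
a=arm.snapshot("wrist");b=arm.snapshot("side")[130:225,180:340]
out=np.hstack([a[:,:,::-1][:,100:420],cv2.resize(b[:,:,::-1],None,fx=2.9,fy=384/95,interpolation=3)])
cv2.imwrite("pics/w1.png",out)
E
```

```text
t 3.1 turn [-0.001 -0.     0.001] cm in final tool axes [-0.22  2.25  0.1 ] F [-0.   -0.56  0.25] gap 2.3723230564389175e-05
```

View pics/w1.png

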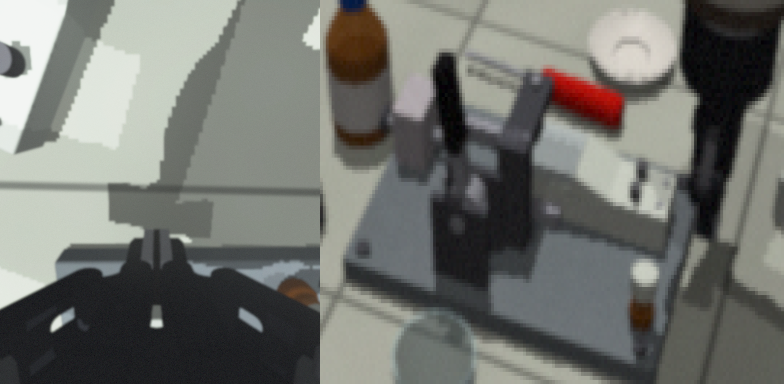

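The fingertips stand behind the free outer end of the cell (side view, right of the cell at (700,200)). Everything is clear, so I approach and push in small steps.

>>> send_rows --pt "-0.15 0.5 0 0 0 0" --pt "0 0.5 0 0 0 0" --pt "0 0.5 0 0 0 0" --pt "0 0.5 0 0 0 0" --pt "0 0.4 0 0 0 0" --pt "0 0.4 0 0 0 0" --pt "0 0.4 0 0 0 0" --pt "0 0 0 0 0 0"

```text
time: 4.2
ee_pos: [0.4862, -0.1012, 0.0513]
tool_rot: [0.699, 0.715, -0.0, 0.0]
wrist_force: [-0.4, -0.4, -0.2]
finger_gap: -0.0001
```

>>> send_rows --pt "0 0.4 0 0 0 0" --pt "0 0.4 0 0 0 0" --pt "0 0.4 0 0 0 0" --pt "0 0.4 0 0 0 0" --pt "0 0.4 0 0 0 0" --pt "0 0.4 0 0 0 0" --pt "0 0 0 0 0 0" --pt "0 0 0 0 0 0"

```text
time: 5.2
ee_pos: [0.5099, -0.1007, 0.0513]
tool_rot: [0.699, 0.715, -0.0, -0.0]
wrist_force: [-0.7, 0.1, 0.2]
finger_gap: 0.0
```

```bash
python3 - <<'E'
from h import *
goto(-.133,-.032,.028)
a=arm.snapshot("top")[105:240,245:350];
cv2.imwrite("pics/t2.png",cv2.resize(a[:,:,::-1],None,fx=4.4,fy=4.4,interpolation=3))
for i in range(6): arm.snapshot("top");print(arm.get_state()["wrist_force"].round(2))
E
```

```text
t 5.2 turn [-0.  0.  0.] cm in final tool axes [-0.03 -3.36  0.13] F [-0.7   0.13  0.24] gap 2.867478048538617e-05
[-0.14  0.9   0.07]
[-0.71  0.16 -0.22]
[-0.49  0.45  0.04]
[-0.38  0.17  0.4 ]
[-0.66 -0.03  0.12]
[ 0.11 -0.64 -0.54]
```

View pics/t2.png

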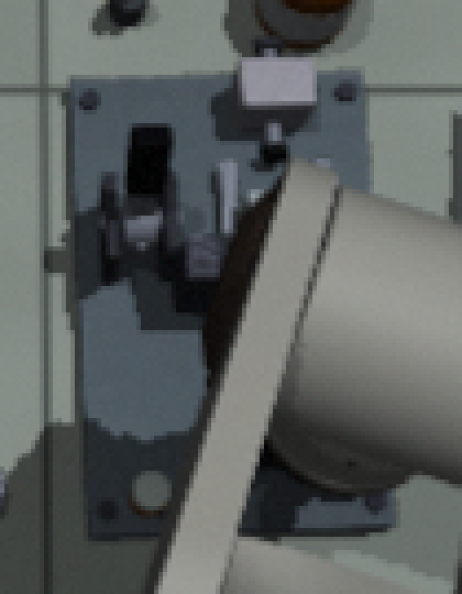

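>>> send_rows --pt "0 0.2 0 0 0 0" --pt "0 0.2 0 0 0 0" --pt "0 0.2 0 0 0 0" --pt "0 0.2 0 0 0 0" --pt "0 0.2 0 0 0 0" --pt "0 0.2 0 0 0 0" --pt "0 0.0 0 0 0 0" --pt "0 0 0 0 0 0"

```text
time: 6.55
ee_pos: [0.5219, -0.1004, 0.0513]
tool_rot: [0.699, 0.715, -0.0, -0.0]
wrist_force: [0.0, -0.8, 0.6]
finger_gap: 0.0001
```

```bash
python3 - <<'E'
from h import *
b=arm.snapshot("side")[130:225,180:340];a=arm.snapshot("top")[105:240,245:350]
goto(-.087,-.032,.028)
b=cv2.resize(b,None,fx=3.5,fy=3.5,interpolation=3)[:,:,::-1];a=cv2.resize(a,None,fx=4.4,fy=4.4,interpolation=3)[:332,150:370,::-1]
cv2.imwrite("pics/s2.png",np.hstack([b[:332],a]))
E
```

```text
t 6.65 turn [-0.  0.  0.] cm in final tool axes [-0.03  0.03  0.13] F [ 0.04 -0.26  0.64] gap -0.0001852428541935554
```

View pics/s2.png

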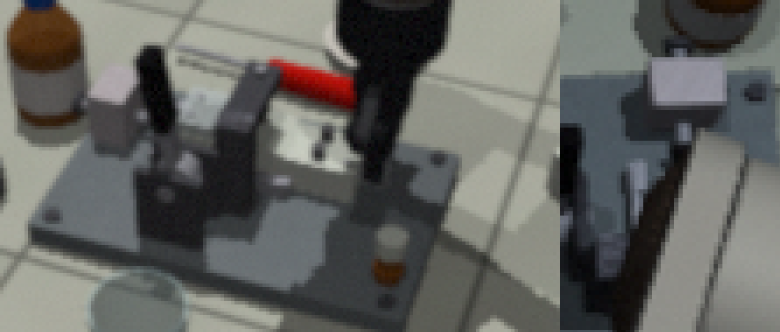

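>>> send_rows --pt "0 0.1 0 0 0 0" --pt "0 0.1 0 0 0 0" --pt "0 0 0 0 0 0"

```text
time: 7.02
ee_pos: [0.524, -0.1004, 0.0513]
tool_rot: [0.699, 0.715, -0.0, 0.0]
wrist_force: [0.2, 0.9, -0.7]
finger_gap: -0.0
```

```bash
python3 - <<'E'
from h import *
for u,v in[(178,100),(215,100)]:
    w=ray("side",180+u/3.5,130+v/3.5,.06);print((Rs.T@(w[:2]-C)).round(4))
for x in(.066,.07,.075,.08,.086): 
    p=proj("top",wld(x,-.03,.044));q=proj("side",wld(x,-.008,.06));print(x,(p-[245,105])*4.4,(q-[180,130])*3.5)
g=cv2.cvtColor(cv2.imread("pics/top0.png"),cv2.COLOR_BGR2GRAY)
print(g[128:148,302:313])
E
```

```text
[ 0.0675 -0.0327]
[ 0.0414 -0.0423]
0.066 [274.73347349 174.30196556] [167.51175181 120.3859112 ]
0.07 [274.36343257 167.78683267] [162.47583035 119.176505  ]
0.075 [273.90161321 159.65580082] [156.19437724 117.66797703]
0.08 [273.44060496 151.53904961] [149.92781753 116.1630258 ]
0.086 [272.8884627 141.8177457] [142.4275307  114.36178774]
[[116 115 113 112 108 110 105 104 103 100  96]
 [ 62  60  61  59  57  57  53  46  48  46  45]
 [ 33  33  33  33  32  32  33  32  32  34  32]
 [ 35  33  32  33  33  34  32  34  34  34  32]
 [ 33  33  33  37  47  48  40  31  33  35  33]
 [ 32  34  30  48  85 100  78  31  35  34  32]
 [ 30  25  25  56  97 114  91  35  26  26  39]
 [ 32  32  31  54  91 113  91  43  31  47  72]
 [ 37  36  36  53  90 109  94  59  71  74  83]
 [ 69  59  36  40  56  62  54  50  76  81  82]
 [ 84  65  27  14  20  16  16  21  55  82  81]
 [ 82  65  20   7  10  11  11  11  49  83  81]
 [ 81  66  26   6   8   1   5  10  47  82  83]
 [ 54  48  30  13   5  10  16  31  58  82  86]
 [ 37  39  33  20  22  36  56  61  72  85  85]
 [ 59  39  35  34  34  54  79  80  81  85  85]
 [ 78  70  72  70  70  76  84  83  81  83  85]
 [ 79  82  82  82  80  84  82  82  82  85  82]
 [ 83  83  82  83  82  82  82  83  85  83  85]
 [ 83  83  83  85  85  82  83  86  86  84  85]]
```

>>> send_rows --pt "0 0.1 0 0 0 0" --pt "0 0.1 0 0 0 0" --pt "0 0 0 0 0 0" --pt "0 0 0 0 0 0"

```text
time: 7.52
ee_pos: [0.5259, -0.1003, 0.0513]
tool_rot: [0.699, 0.715, -0.0, -0.0]
wrist_force: [0.4, 0.1, -0.1]
finger_gap: 0.0005
```

```bash
cat > f.py <<'E'
from h import *
a=[]
for i in range(4): arm.snapshot("side");a.append(arm.get_state()["wrist_force"])
a=np.array(a);print("meanF",a.mean(0).round(2),"x",a[:,0].round(2));goto(-.074,-.032,.028)
E
python3 f.py
```

```text
meanF [0.06 0.29 0.17] x [-0.46  0.39  0.3   0.03]
t 7.725 turn [-0.  0.  0.] cm in final tool axes [-0.03  0.93  0.13] F [ 0.03  1.06 -0.47] gap 0.00013126416273159596
```

>>> send_rows --pt "0 0.1 0 0 0 0" --pt "0 0.1 0 0 0 0" --pt "0 0 0 0 0 0" --pt "0 0 0 0 0 0"

```text
time: 8.22
ee_pos: [0.5279, -0.1003, 0.0513]
tool_rot: [0.699, 0.715, -0.0, -0.0]
wrist_force: [-0.5, -0.8, 0.5]
finger_gap: 0.0002
```

```bash
python3 f.py
```

```text
meanF [-0.32  0.08  0.49] x [-0.33 -0.2  -0.79  0.03]
t 8.425 turn [-0.  0.  0.] cm in final tool axes [-0.03  0.73  0.13] F [0.03 0.37 0.15] gap -1.9164634306617896e-05
```

>>> send_rows --pt "0 0.1 0 0 0 0" --pt "0 0.05 0 0 0 0" --pt "0 0 0 0 0 0" --pt "0 0 0 0 0 0"

```text
time: 8.93
ee_pos: [0.5294, -0.1002, 0.0513]
tool_rot: [0.699, 0.715, -0.0, -0.0]
wrist_force: [-0.9, -0.4, 0.5]
finger_gap: -0.0001
```

```bash
python3 f.py
```

```text
meanF [-0.13  0.25 -0.02] x [ 0.57 -0.75  0.17 -0.53]
t 9.125 turn [-0.  0.  0.] cm in final tool axes [-0.03  0.58  0.13] F [-0.53 -0.28  0.42] gap -0.00011213507148959553
```

>>> send_rows --pt "0 0.08 0 0 0 0" --pt "0 0.04 0 0 0 0" --pt "0 0 0 0 0 0" --pt "0 0 0 0 0 0"

```text
time: 9.62
ee_pos: [0.5307, -0.1002, 0.0513]
tool_rot: [0.699, 0.715, -0.0, 0.0]
wrist_force: [0.4, 1.3, 0.7]
finger_gap: 0.0003
```

```bash
python3 f.py
```

```text
meanF [ 0.19 -0.08  0.14] x [-0.3   0.46 -0.1   0.71]
t 9.825 turn [-0.  0.  0.] cm in final tool axes [-0.03  0.46  0.13] F [0.71 0.73 0.4 ] gap 0.0001422405607560769
```

>>> send_rows --pt "0 0.08 0 0 0 0" --pt "0 0.04 0 0 0 0" --pt "0 0 0 0 0 0" --pt "0 0 0 0 0 0"

```text
time: 10.32
ee_pos: [0.5318, -0.1002, 0.0513]
tool_rot: [0.699, 0.715, -0.0, -0.0]
wrist_force: [-0.2, 0.4, 0.5]
finger_gap: 0.0001
```

```bash
python3 f.py
```

```text
meanF [0.26 0.18 0.11] x [0.12 0.14 0.31 0.48]
t 10.525 turn [-0.  0.  0.] cm in final tool axes [-0.03  0.34  0.13] F [0.48 0.46 0.1 ] gap -2.0958538114462757e-05
```

>>> send_rows --pt "0 0.08 0 0 0 0" --pt "0 0.04 0 0 0 0" --pt "0 0 0 0 0 0" --pt "0 0 0 0 0 0"

```text
time: 11.02
ee_pos: [0.5331, -0.1001, 0.0513]
tool_rot: [0.699, 0.715, -0.0, -0.0]
wrist_force: [-0.1, 1.0, -0.4]
finger_gap: -0.0001
```

```bash
python3 f.py
```

```text
meanF [ 0.2   0.01 -0.02] x [-0.07  0.51  0.71 -0.35]
t 11.225 turn [-0.  0.  0.] cm in final tool axes [-0.03  0.22  0.13] F [-0.35  0.24  0.51] gap 0.0005237223303805836
```

>>> send_rows --pt "0 0.08 0 0 0 0" --pt "0 0.04 0 0 0 0" --pt "0 0 0 0 0 0" --pt "0 0 0 0 0 0"

```text
time: 11.72
ee_pos: [0.5343, -0.1001, 0.0513]
tool_rot: [0.699, 0.715, -0.0, 0.0]
wrist_force: [0.1, -0.5, -0.2]
finger_gap: -0.0004
```

```bash
python3 f.py
```

```text
meanF [-0.21 -0.28  0.35] x [-0.78  0.13  0.41 -0.58]
t 11.925 turn [0. 0. 0.] cm in final tool axes [-0.03  0.1   0.13] F [-0.58  0.33  0.84] gap 7.999465846346609e-05
```

>>> send_rows --pt "0 0.08 0 0 0 0" --pt "0 0.04 0 0 0 0" --pt "0 0 0 0 0 0" --pt "0 0 0 0 0 0"

```text
time: 12.42
ee_pos: [0.5355, -0.1001, 0.0513]
tool_rot: [0.699, 0.715, -0.0, 0.0]
wrist_force: [-0.0, -0.2, -0.4]
finger_gap: 0.0
```

```bash
python3 f.py
```

```text
meanF [0.38 0.19 0.15] x [0.38 0.22 0.77 0.15]
t 12.625 turn [-0.  0.  0.] cm in final tool axes [-0.03 -0.02  0.13] F [ 0.15 -0.12  0.24] gap -0.00013871211783514153
```

>>> send_rows --pt "0 0.08 0 0 0 0" --pt "0 0.04 0 0 0 0" --pt "0 0 0 0 0 0" --pt "0 0 0 0 0 0"

```text
time: 13.12
ee_pos: [0.5366, -0.1001, 0.0513]
tool_rot: [0.699, 0.715, -0.0, -0.0]
wrist_force: [0.3, 0.3, 0.3]
finger_gap: -0.0001
```

```bash
python3 f.py;python3 - <<'E'
from h import *
b=arm.snapshot("side")[130:225,180:340];a=arm.snapshot("top")[105:240,245:350]
b=cv2.resize(b,None,fx=3.5,fy=3.5,interpolation=3)[:,:,::-1];a=cv2.resize(a,None,fx=4.4,fy=4.4,interpolation=3)[:332,150:370,::-1]
cv2.imwrite("pics/s3.png",np.hstack([b[:332],a]))
E
```

```text
meanF [-0.25  0.28 -0.21] x [-0.57 -0.01 -0.04 -0.38]
t 13.325 turn [-0.  0.  0.] cm in final tool axes [-0.03 -0.14  0.13] F [-0.38  0.21 -0.57] gap 0.00019011097249026424
```

View pics/s3.png

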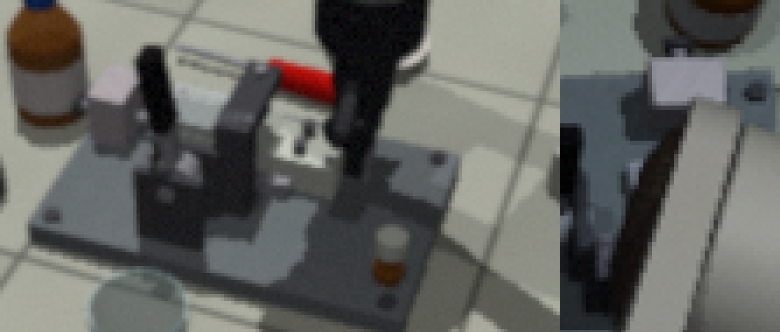

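>>> send_rows --pt "0 0.08 0 0 0 0" --pt "0 0.04 0 0 0 0" --pt "0 0 0 0 0 0" --pt "0 0 0 0 0 0"

```text
time: 13.92
ee_pos: [0.5377, -0.1, 0.0512]
tool_rot: [0.699, 0.715, -0.0, -0.0]
wrist_force: [-2.5, -0.2, 0.5]
finger_gap: -0.0002
```

```bash
python3 f.py;python3 - <<'E'
from h import *
for u,v,z in[(337,197,.02),(340,168,.049),(333,200,.02)]:
    w=ray("side",180+u/3.5,130+v/3.5,z);print((Rs.T@(w[:2]-C)).round(4))
E
```

```text
meanF [-2.43 -0.3  -0.15] x [-1.53 -2.54 -3.07 -2.56]
t 14.125 turn [-0.  0.  0.] cm in final tool axes [-0.03 -0.25  0.12] F [-2.56  0.08  0.75] gap -3.156416473610442e-05
[-0.0652 -0.0136]
[-0.0656 -0.0136]
[-0.0633 -0.0095]
```

Contact with the nose felt: −2.4 N on the wrist. A touch more and hold.

>>> send_rows --pt "0 0.03 0 0 0 0" --pt "0 0 0 0 0 0" --pt "0 0 0 0 0 0" --pt "0 0 0 0 0 0"

```text
time: 14.62
ee_pos: [0.5381, -0.1, 0.0512]
tool_rot: [0.699, 0.715, -0.0, -0.0]
wrist_force: [-3.1, -0.2, -0.3]
finger_gap: -0.0001
```

```bash
python3 f.py
```

```text
meanF [-4.28 -0.19 -0.77] x [-3.88 -5.41 -3.25 -4.57]
t 14.825 turn [-0.  0.  0.] cm in final tool axes [-0.03 -0.28  0.13] F [-4.57  0.03 -0.68] gap 0.00024472291764314534
```

>>> send_rows --pt "0 -0.5 0 0 0 0" --pt "0 -1 0 0 0 0" --pt "0 -1.5 -2 0 0 0" --pt "0 0 -5 0 0 0" --pt "0 0 -5 0 0 0" --pt "0 0 -5 0 0 0" --pt "0 0 -4 0 0 0" --pt "0 0 -1 0 0 0"

```text
time: 15.82
ee_pos: [0.5083, -0.1009, 0.274]
tool_rot: [0.699, 0.715, 0.001, 0.002]
wrist_force: [-0.4, 0.4, -1.4]
finger_gap: -0.0001
```

```bash
python3 - <<'E'
from h import *
goto(.095,.055,.25)
b=arm.snapshot("side")[130:225,180:340];a=arm.snapshot("top")[105:240,245:350]
b=cv2.resize(b,None,fx=3.5,fy=3.5,interpolation=3)[:,:,::-1];a=cv2.resize(a,None,fx=4.4,fy=4.4,interpolation=3)[:332,150:370,::-1]
cv2.imwrite("pics/s4.png",np.hstack([b[:332],a]))
E
```

```text
t 15.825 turn [0.004 0.002 0.   ] cm in final tool axes [ 8.69 19.59  0.2 ] F [-0.41  0.43 -1.39] gap -8.047195616568917e-05
```

View pics/s4.png

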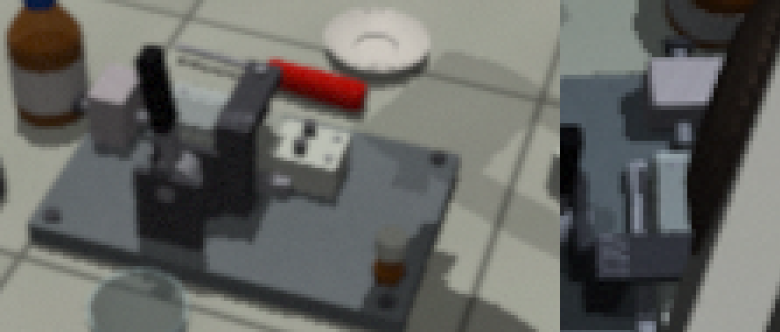

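The cell lies straight under the bridge, its inner end (top view (672,155)) at the nose; lever still open. I move over behind the lever.

>>> send_rows --pt "1 2 0 0 0 0" --pt "1.7 4 0 0 0 0" --pt "2 4.5 0 0 0 0" --pt "2 4.5 0 0 0 0" --pt "1.5 3 0 0 0 0" --pt "0.5 1.6 0 0 0 0" --pt "0 0 0 0 0 0"

```text
time: 16.8
ee_pos: [0.7023, -0.0088, 0.2686]
tool_rot: [0.699, 0.716, -0.001, -0.001]
wrist_force: [-1.0, 0.1, 0.1]
finger_gap: -0.0003
```

>>> send_rows --pt "0 0 2 0 0 0" --pt "0 0 3 0 0 0" --pt "0 0 3 0 0 0" --pt "0 0 1.5 0 0 0" --pt "0 0 0.5 0 0 0" --pt "0 0 0 0 0 0"

```text
time: 17.55
ee_pos: [0.7022, -0.0094, 0.172]
tool_rot: [0.699, 0.715, 0.0, 0.0]
wrist_force: [-0.3, 0.0, 0.6]
finger_gap: -0.0002
```

```bash
python3 - <<'E'
from h import *
goto(.07,.055,.150)
b=arm.snapshot("side")[100:225,180:340];a=arm.snapshot("wrist")
b=cv2.resize(b,None,fx=2.8,fy=2.8,interpolation=3)[:,:,::-1];a=a[:350,90:430,::-1]
cv2.imwrite("pics/s5.png",np.hstack([b[:350],a]))
E
```

```text
t 17.55 turn [0.001 0.    0.   ] cm in final tool axes [-0.02 -2.5  -0.  ] F [-0.32  0.02  0.58] gap -0.00017536055547130936
```

View pics/s5.png

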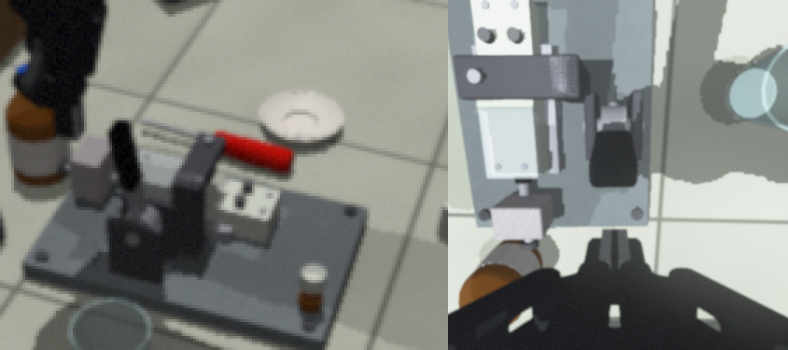

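>>> send_rows --pt "0 -0.8 0 0 0 0" --pt "0 -0.8 0 0 0 0" --pt "0 -0.6 0 0 0 0" --pt "0 -0.5 0 0 0 0" --pt "0 -0.5 0 0 0 0" --pt "0 -0.4 0 0 0 0" --pt "0 -0.4 0 0 0 0" --pt "0 0 0 0 0 0"

```text
time: 18.65
ee_pos: [0.6619, -0.0101, 0.1714]
tool_rot: [0.699, 0.715, -0.0, 0.0]
wrist_force: [0.9, 0.1, 0.3]
finger_gap: 0.0002
```

```bash
python3 f.py; python3 -c "
from h import *
goto(.051,.055,.150)"
```

```text
meanF [0.98 0.18 0.52] x [1.12 0.99 0.65 1.17]
t 18.85 turn [-0.  0.  0.] cm in final tool axes [ -8.73 -12.9   12.13] F [1.17 0.55 0.78] gap -6.60802617866913e-05
t 18.85 turn [-0.  0.  0.] cm in final tool axes [-0.03 -0.4  -0.07] F [1.17 0.55 0.78] gap -6.60802617866913e-05
```

>>> send_rows --pt "0 -0.5 0 0 0 0" --pt "0 -0.6 0.03 0 0 0" --pt "0 -0.6 0.06 0 0 0" --pt "0 -0.6 0.09 0 0 0" --pt "0 -0.45 0.09 0 0 0" --pt "0 0 0 0 0 0"

```text
time: 19.6
ee_pos: [0.6344, -0.0109, 0.1691]
tool_rot: [0.699, 0.715, 0.0, 0.0]
wrist_force: [3.9, -1.1, 5.8]
finger_gap: 0.0002
```

```bash
python3 f.py | head -1; python3 -c "
from h import *
goto(.0057,.055,.1383)"
```

```text
meanF [ 4.66 -0.88  5.9 ] x [4.19 4.65 4.4  5.38]
t 19.8 turn [0.001 0.    0.   ] cm in final tool axes [-0.02 -2.16  0.88] F [ 5.38 -1.06  5.19] gap 0.00011482698563345855
```

>>> send_rows --pt "0 -0.55 0.15 0 0 0" --pt "0 -0.55 0.2 0 0 0" --pt "0 -0.55 0.25 0 0 0" --pt "0 -0.5 0.28 0 0 0" --pt "0 0 0 0 0 0"

```text
time: 20.42
ee_pos: [0.6132, -0.0114, 0.1608]
tool_rot: [0.699, 0.715, 0.001, 0.001]
wrist_force: [6.4, -0.1, 9.5]
finger_gap: 0.0002
```

```bash
python3 f.py | head -1; python3 - <<'E'
from h import *
goto(-.0127,.055,.124)
b=arm.snapshot("side")[90:225,180:340]
cv2.imwrite("pics/s6.png",cv2.resize(b,None,fx=4,fy=4,interpolation=3)[:,:,::-1])
E
```

```text
meanF [ 5.26 -1.1  11.23] x [5.11 5.78 5.31 4.82]
t 20.625 turn [0.002 0.001 0.   ] cm in final tool axes [-0.02 -1.89  1.49] F [ 4.82 -0.84 11.43] gap -0.00036576541599517016
```

View pics/s6.png

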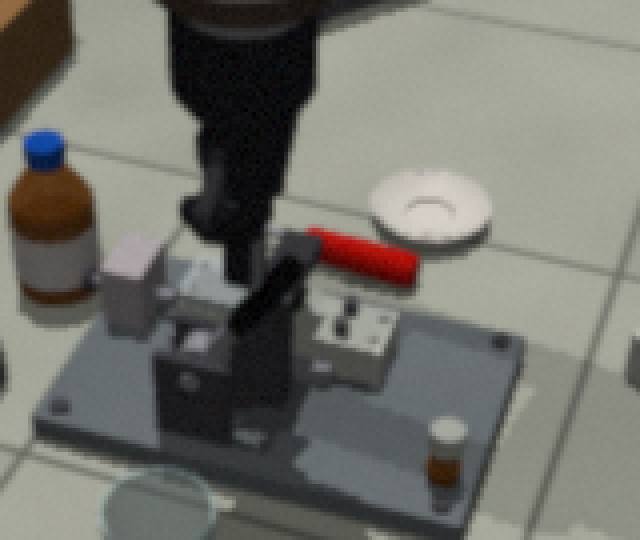

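```bash
python3 - <<'E'
from h import *
for ph in(.4,.6,.8,1.0,1.2):
    o=[]
    for r in(.042,.08,.102):
        p=proj("side",wld(.035-r*np.sin(ph),.055,.07+r*np.cos(ph)));o.append(((p-[180,90])*4).round())
    print(ph,*o)
s=arm.get_state();print(((proj("side",s["ee_pos"]-[0,0,.022])-[180,90])*4).round())
E
```

```text
0.4 [224. 317.] [247. 276.] [261. 251.]
0.6 [236. 325.] [270. 292.] [291. 272.]
0.8 [246. 334.] [290. 311.] [317. 296.]
1.0 [254. 345.] [306. 331.] [337. 323.]
1.2 [260. 356.] [317. 352.] [352. 350.]
[243. 282.]
```

Picture: lever over at about 0.6 rad from upright (grip from (235,325) to (300,265)), as the geometry predicts, with 12 N on it. I continue along the arc, keeping slightly outward.

>>> send_rows --pt "0 -0.5 0.25 0 0 0" --pt "0 -0.5 0.3 0 0 0" --pt "0 -0.5 0.35 0 0 0" --pt "0 -0.45 0.4 0 0 0" --pt "0 0 0 0 0 0"

```text
time: 21.3
ee_pos: [0.5937, -0.0119, 0.147]
tool_rot: [0.699, 0.715, 0.0, 0.001]
wrist_force: [8.2, -2.5, 2.9]
finger_gap: 0.0001
```

```bash
python3 f.py | head -1; python3 -c "
from h import *
goto(-.0262,.055,.1048)"
```

```text
meanF [ 7.94 -1.07  3.04] x [8.23 8.12 7.65 7.78]
t 21.5 turn [0.002 0.    0.   ] cm in final tool axes [-0.01 -1.29  2.04] F [ 7.78 -0.78  2.95] gap -0.00012224476194521897
```

>>> send_rows --pt "0 -0.4 0.42 0 0 0" --pt "0 -0.35 0.48 0 0 0" --pt "0 -0.3 0.55 0 0 0" --pt "0 -0.24 0.58 0 0 0" --pt "0 0 0 0 0 0"

```text
time: 22.12
ee_pos: [0.5799, -0.012, 0.126]
tool_rot: [0.699, 0.715, -0.001, -0.001]
wrist_force: [-0.4, 0.1, 2.5]
finger_gap: -0.0004
```

```bash
python3 f.py | head -1; python3 -c "
from h import *
goto(-.030,.055,.0962);goto(-.032,.055,.09)"
```

```text
meanF [-0.81 -0.57  2.77] x [-0.6  -0.49 -0.98 -1.18]
t 22.325 turn [-0.  0.  0.] cm in final tool axes [-0.04 -0.34  0.84] F [-1.18 -0.92  3.03] gap -8.000218401063722e-05
t 22.325 turn [-0.  0.  0.] cm in final tool axes [-0.04 -0.54  1.46] F [-1.18 -0.92  3.03] gap -8.000218401063722e-05
```

>>> send_rows --pt "0 -0.18 0.35 0 0 0" --pt "0 -0.16 0.4 0 0 0" --pt "0 -0.08 0.3 0 0 0" --pt "0 0 0 0 0 0"

```text
time: 22.82
ee_pos: [0.5763, -0.0121, 0.1155]
tool_rot: [0.699, 0.715, -0.0, -0.0]
wrist_force: [0.4, 0.9, 1.4]
finger_gap: 0.0001
```

```bash
python3 f.py | head -1; python3 -c "
from h import *
goto(-.0336,.055,.0806)"
```

```text
meanF [-0.04  0.65  0.19] x [ 0.06  0.02  0.13 -0.36]
t 23.025 turn [0. 0. 0.] cm in final tool axes [-0.03 -0.3   1.35] F [-0.36  0.07 -0.26] gap 7.095428164677342e-05
```

>>> send_rows --pt "0 -0.1 0.3 0 0 0" --pt "0 -0.1 0.3 0 0 0" --pt "0 0 0.2 0 0 0" --pt "0 0 0 0 0 0"

```text
time: 23.52
ee_pos: [0.5744, -0.0121, 0.1078]
tool_rot: [0.699, 0.715, -0.0, -0.0]
wrist_force: [-0.8, 0.1, 0.3]
finger_gap: -0.0003
```

```bash
python3 f.py | head -1; python3 - <<'E'
from h import *
goto(-.0336,.055,.0806)
for r in(.042,.102):
  for ph in(1.32,1.525):
    print(r,ph,((proj("side",wld(.035-r*np.sin(ph),.055,.07+r*np.cos(ph)))-[180,90])*4).round())
b=arm.snapshot("side")[90:225,180:340]
cv2.imwrite("pics/s7.png",cv2.resize(b,None,fx=4,fy=4,interpolation=3)[:,:,::-1])
E
```

```text
meanF [ 0.05  0.27 -0.21] x [-0.32  0.77 -0.46  0.19]
t 23.725 turn [0. 0. 0.] cm in final tool axes [-0.03 -0.1   0.55] F [ 0.19  0.28 -0.5 ] gap -3.9213071834972926e-05
0.042 1.32 [263. 362.]
0.042 1.525 [265. 373.]
0.102 1.32 [357. 367.]
0.102 1.525 [360. 394.]
```

View pics/s7.png

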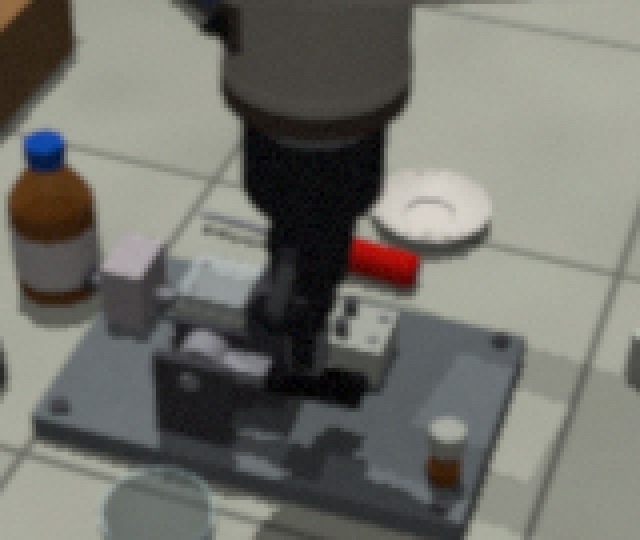

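The lever lies level, grip from (270,380) to (362,390), which matches the predicted 1.70 rad end (265,373)–(360,394). Force is zero, so it has snapped over. Now I retreat straight up and clear.

>>> send_rows --pt "0 0 -1 0 0 0" --pt "0 0 -3 0 0 0" --pt "0 0 -5 0 0 0" --pt "0 0 -5 0 0 0" --pt "2 -3 -3 0 0 0" --pt "4 -4 0 0 0 0" --pt "5 -3 0 0 0 0" --pt "5 0 0 0 0 0"

```text
time: 24.78
ee_pos: [0.4692, 0.1466, 0.2797]
tool_rot: [0.699, 0.715, 0.001, 0.001]
wrist_force: [1.7, 0.4, 0.6]
finger_gap: -0.0002
```

>>> send_rows --pt "5 0 0 0 0 0" --pt "5 0 0 0 0 0" --pt "4 0 0 0 0 0" --pt "2 0 0 0 0 0" --pt "0 0 0 0 0 0" --pt "0 0 0 0 0 0"

```text
time: 25.52
ee_pos: [0.4673, 0.3045, 0.2782]
tool_rot: [0.699, 0.715, -0.0, 0.0]
wrist_force: [0.6, 0.2, 0.1]
finger_gap: -0.0001
```

```bash
python3 - <<'E'
from h import *
b=arm.snapshot("side")[90:225,180:340];a=arm.snapshot("top")[105:240,245:350]
b=cv2.resize(b,None,fx=3,fy=3,interpolation=3)[:,:,::-1];a=cv2.resize(a,None,fx=3,fy=3,interpolation=3)[:,:,::-1]
cv2.imwrite("pics/s8.png",np.hstack([b,a]));print(arm.get_state()["time"])
E
```

```text
25.625
```

View pics/s8.png

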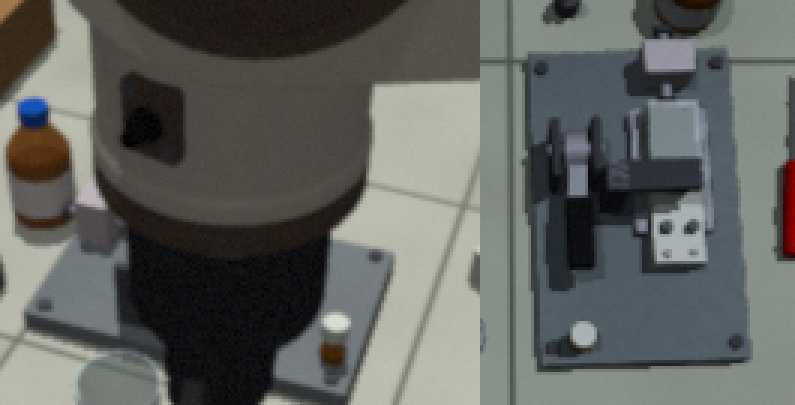

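Top view: the lever lies closed (grip at (580,235)) and the cell sits straight, touching the nose at (667,98). The vial and other things are in place, and the arm is clear.

```bash
python3 -c "
from bench import arm
print(arm.finish_job())"
```

```text
the job is handed in; nothing more can be done
None
```

I slid the cell in the lane home with closed fingers until the wrist felt the stop nose. That was 2.4 N at first touch and about 4.3 N averaged over the hold, with the lever still open. I then pushed the lever over from behind, with about 12 N the highest reading, until it snapped past centre. After that I withdrew the arm and handed the job in at about 25.6 s.

- **Lever:** the last side picture matched the predicted 1.70 rad position, and there was no force left on the fingers.
- **Cell and surroundings:** the last top view shows the cell straight and touching the nose. The vial and what else is in the picture look unmoved, and the arm is clear.
- **Not checked:**
  - The clamping force on the nose after closing could not be measured; I inferred it from the lever and cell positions.
  - The beaker, collar and dish are outside or only partly in that last picture.
- **Disagreement:** while I was pushing the lever, the force direction differed from the geometry's prediction by sliding friction. The lever angle seen in the picture agreed with the prediction.

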